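Run in a greased spindle on the hand-cranked flywheel stand

TASK

Run in the freshly greased spindle: by its hand crank alone, bring the steel flywheel to 25 turns a minute anticlockwise seen from above, and keep it within 4 turns a minute of that for at least five seconds, never letting it pass 40. Then bring it to rest with its yellow mark at the red pointer and let go of the crank. Do not touch the flywheel with the robot, and leave the brass drag shoe on its rim, the blue bin, the grease tin and the bearing ring where they are.

Things in the scene. Friction and masses are not known exactly. Their poses are not given: they have to be found in the camera images.
- stand: Grey run-in stand fixed to the bench, deck 300 x 300 mm, 50 mm high, deck centred on the origin. Origin: on the bench at the foot of the vertical axis on which flywheel and crank both turn; x towards the red pointer, z up. Place and yaw vary. A white arrow on the deck shows the running direction, anticlockwise from above.
- wheel_axis (a point): Point on the common vertical axis of flywheel and crank, 75 mm above the bench. The flywheel is a steel disc just above the deck: 250 mm diameter, 18 mm thick, top face 74 mm above the bench. Nominal mass 6.4 kg, inertia 0.050 kg m2; the true ones can be a third more or less.
- knob (a point): Point on the axis of the upright black crank handle, 140 mm above the bench: a cylinder of 30 mm diameter from 105 to 170 mm above the bench, 60 mm from the axis. It spins freely on its pin, so a gripper can hold it from above at a fixed yaw while the crank goes round. The crank arm under it is 24 mm wide, its top 102 mm above the bench; the blue hub under the arm is 52 mm wide.
- crank (a joint): Angle of the crank relative to the flywheel (slip angle), rad, grows anticlockwise seen from above, endless; at 0 the handle is over the radius of the yellow mark. The crank's angle in the stand's frame is this plus the flywheel's. The let-go crank soon follows the flywheel, and rests when that rests.
- flywheel (a joint): Flywheel angle in the stand, rad, grows anticlockwise from above, endless; at multiples of 2 pi the mark is at the pointer. 25 turns/min = 2.62 rad/s. The crank drives it only through a slipping viscous coupling: torque = 0.056 N m s/rad x (crank speed - wheel speed). Drag: 0.006 N m s/rad plus about 0.035 N m dry (shoe, varies). At 2.62 rad/s the crank must run 0.6 to 1.2 rad/s faster.
- mark (a point): Yellow radial stripe on top of the flywheel at its rim (50 x 18 mm, and down the rim's side); the point is on it, 112 mm from the axis, 75 mm above the bench.
- pointer (a point): The place where the mark must stop: 112 mm from the axis, 75 mm above the bench, just inside the tip of the fixed red pointer, a 30 mm wide post that stands on the deck outside the flywheel's rim, on the stand's x side, and reaches 81 mm above the bench.
- bin: Bystander: blue open plastic bin, 120 x 180 mm, 60 mm high, loose on the bench beside the stand. Origin under its centre.
- tin: Bystander: grease tin, 68 mm diameter, 90 mm high, loose on the bench beside the stand. Origin under its centre.
- bearing: Bystander: steel bearing ring, 72 mm outside diameter, 18 mm high, lying on the bench beside the stand. Origin under its centre.
- shoe: Brass drag shoe with a felt sole, 30 x 36 mm, 24 mm high, about 45 g, riding loose on the flywheel's top 100 mm from the axis inside a blue guide frame (reaches 94 mm above the bench) on the stand's -x side, opposite the pointer. Origin under its centre, 74 mm above the bench. Leave it alone. Its dry drag varies: 0.02 to 0.055 N m.

How it is judged:
On the way:
1. the flywheel turns anticlockwise at 25 turns a minute, within 4 (2.2 to 3.04 rad/s), for 5 s without a break (velocity of joint flywheel between 2.2 and 3.04 rad/s), for 5 s.
At the end, for the whole second after the job is handed in: The yellow mark is within 12 mm of the pointer's place (about 0.14 rad), flywheel and crank stand still, and the crank is let go (horizontal distance between mark and pointer below 0.012 m and velocity of joint flywheel between -0.05 and 0.05 rad/s and velocity of joint crank between -0.1 and 0.1 rad/s); the robot touches nothing.
It fails at once if the flywheel passes 40 turns a minute (4.19 rad/s), either way (velocity of joint flywheel above 4.19 rad/s or velocity of joint flywheel below -4.19 rad/s).
It fails at once if the robot touches the flywheel (contact force between the arm and flywheel_c0 above 1 N).
It fails at once if a bystander or the drag shoe is moved by more than 20 mm (distance of any of bin, tin, bearing, shoe from where it was at the start of the episode above 0.02 m).
It also fails if it takes over 58 s, if anything falls off the work surface, if the arm or the gripper's body presses on something with over 40 N, if the wrist force passes 120 N, or if a joint passes its speed limit or range.

ROBOT

A 6-joint arm with a two-finger parallel gripper is mounted at the origin on the work surface. World frame = base frame: x ahead of the robot, y to its left, z up, the work surface at z = 0. Lengths are in m, angles in rad, forces in N, time in s.
With the tool pointing down it reaches from about 0.225 to 0.875 m from the base axis. Payload 3.4 kg.
Tool frame: the origin (TCP) lies where the fingers leave the gripper's body, on its centre line; the fingertips stand 73 mm ahead of it and the grasp point (between the pads) lies 54 mm ahead of it (manip.pinch_z is the distance from the TCP to the grasp point, in m); z points along the fingers, y is the line along which they close (so a half turn about z gives the same grasp; the last joint's range is limited). The gripper opens to 85 mm and grips with 20 to 120 N. Pads are 22 mm wide; open, the fingers measure 114 mm over their backs; the gripper's body (76 mm by 85 mm) begins 54 mm behind the grasp point. The pads swing forward as they close: fully open they stand 13 mm farther back than shut.
Start: joints at [1.19, 0.276, 1.505, -0, 1.361, -0.121], TCP at [0.148, 0.556, 0.304] pointing down, gripper open.
Joint ranges: [-2.89, 2.89], [-0.75, 2.08], [0.22, 2.7], [-1.18, 4.32], [0.11, 2.71], [-2.7, 2.7]. Speed limits (rad/s): [2.57, 2.57, 3.14, 3.14, 3.14, 3.14].

INTERFACE

Orientations are given as a unit quaternion [w, x, y, z].
In Python, from rig import readout, imaging, manip gives the robot as it stands. The module is installed in compiled form; this text tells all that it offers.
- The arm moves only by the tool servo_tool, never from a script. Its argument "moves" is a list of rows, each an object with "dp": the shift along the tool's x, y, z in units of 0.2 m (1.0 is 0.2 m), a list of three; "delta_rot": the turn, a rotation vector about the tool's x, y, z in units of 0.1 rad (1.0 is 0.1 rad), a list of three; "fingers": the opening, from 0 (shut) to 1 (fully open). In form: [{"dp": [dx, dy, dz], "delta_rot": [wx, wy, wz], "fingers": fingers}, ...]. A call has 1 to 5 rows; each row shifts and turns the commanded pose from where the row before left it, along the tool's axes as they then stand; what a row does not reach is not made up. A row lasts 1/10 s, in which the tool goes at most 50 mm and 8.59 degrees, less where a joint would pass 70% of its speed; a pose out of reach is approached as far as the arm can. A call with a number of a shift or a turn outside -1 to 1 is refused whole. A call with a gripper value outside its range is refused whole. The fingers move at their own pace and stop on an object; "force" is the grip in N (left out, the last holds). Time passes only in rows, so rows that do not move let the fingers close. It gives the time, the measured TCP pose, the force, the opening and the grip force at its end, in the units of the state.
- readout.get_state(): the state, without advancing time (a new reading comes with each control period).
- imaging.get_image(name): name is "side" or "top" or "wrist"; returns (picture, depth): 480x640x3 uint8, red, green, blue; 480x640 float32, m along the optical axis (not along the pixel's ray), 0 where there is no reading.
- imaging.calibration(name): a dict with "intrinsics" (3x3 intrinsics, pixels), "R" (3x3) and "t" (3): a world point X has camera coordinates R X + t; the wrist camera has in their place "hand_eye" (4x4, takes a point from camera to tool coordinates, whose origin is the TCP and whose axes are the flange's). Camera axes: x right, y down, z forward; pixel columns grow to the right and rows downward; lengths in m; the calibration is good to about 2 mm. A picture is of the moment at which its call begins: read the wrist's pose just before it. calibration takes no time and is no camera call.
- manip.sign_off(): hands the job in; it is judged then, once.
The state is a dict: "clock": time; "qpos": joint angles; "qd": joint speeds; "effort": joint torques, N m; "position": TCP position; "ee_rot": TCP orientation; "contact_force": force on the tool from outside, world axes, zero at the start; "moment": the same for the moment, N m; "width": finger opening in m; "gripper_force": force on a finger pad.
Only numpy, scipy, OpenCV 4.12 (cv2) and the standard library are available. Lean on these libraries where they do the work, as an engineer would, in place of code of your own. Each camera call takes 0.05 s, during which the arm holds its last target. There are 200 camera calls.

## Working session

There is one attempt and no reset: what is moved stays moved. The work goes in short steps, Python scripts to look and compute and a tool call to move; the robot and the scene stay as the last step left them, time stands still between calls to the robot, and variables do not carry over. Pictures are saved under pics/ and viewed, at most 10 in all, crops included, and the job is handed in when it is done.

Besides the shell and the picture viewer there is one more tool, called by a JSON object that holds its "api" and its "payload", one argument or row to a line. servo_tool: Moves the arm, as the interface text tells. Its arguments: {"type":"object","properties":{"moves":{"type":"array"},"force":{"type":"number"}},"required":["moves"]}

```bash
mkdir -p pics; python3 - <<'E'
from rig import readout, imaging, manip
import cv2,numpy as np
s=readout.get_state();print(s)
for n in ['top','side']:
    p,d=imaging.get_image(n);c=imaging.calibration(n);print(n,c)
    cv2.imwrite(f'pics/{n}0.png',p[:,:,::-1]);np.savez(f'{n}0.npz',p=p,d=d,K=c['intrinsics'],R=c['R'],t=c['t'])
print(imaging.calibration('wrist'),manip.pinch_z)
E
```

```text
{'clock': 0.0, 'qpos': array([ 1.18999418e+00,  2.76591018e-01,  1.50615779e+00,  1.65790601e-05,
        1.36069845e+00, -1.21028493e-01]), 'qd': array([-0.00099344,  0.00164729,  0.00072571, -0.00112258, -0.00039221,
       -0.00290457]), 'effort': array([-1.05488216e-03, -4.16778445e+01, -2.45796007e+01, -3.16848927e-04,
        1.11560643e-02, -3.74022545e-05]), 'position': array([0.14755966, 0.55532285, 0.30303203]), 'ee_rot': array([-2.38092507e-04,  1.29523590e-01,  9.91575907e-01, -8.96252313e-04]), 'contact_force': array([ 0.55602293,  0.53927694, -0.1881278 ]), 'moment': array([ 0.01600788, -0.00827794,  0.00130847]), 'gripper_force': 0.0, 'width': 0.08546497144063217}
top {'intrinsics': array([[495.4579201 ,   0.        , 324.79129848],
       [  0.        , 495.4579201 , 244.29329275],
       [  0.        ,   0.        ,   1.        ]]), 'R': array([[-0.02350536, -0.99971373, -0.00446719],
       [-0.99471667,  0.02383406, -0.09985327],
       [ 0.09993115,  0.0020965 , -0.99499215]]), 't': array([0.05965621, 0.56804219, 0.89604084])}
side {'intrinsics': array([[623.43999
[... 172 characters left out ...]
615, -0.00983493],
       [-0.47153752, -0.5233806 , -0.70973595],
       [ 0.46464538,  0.53658785, -0.70439914]]), 't': array([-0.37488699,  0.35975199,  0.89527439])}
{'intrinsics': array([[416.75372256,   0.        , 316.65527008],
       [  0.        , 416.75372256, 246.15976399],
       [  0.        ,   0.        ,   1.        ]]), 'hand_eye': array([[-9.61201540e-04, -9.65855570e-01, -2.59079318e-01,
         6.52525978e-02],
       [ 9.99999455e-01, -1.03378015e-03,  1.43899192e-04,
         5.03833654e-04],
       [-4.06816893e-04, -2.59079039e-01,  9.65856038e-01,
        -6.97969636e-02],
       [ 0.00000000e+00,  0.00000000e+00,  0.00000000e+00,
         1.00000000e+00]])} 0.0539
```

View pics/top0.png

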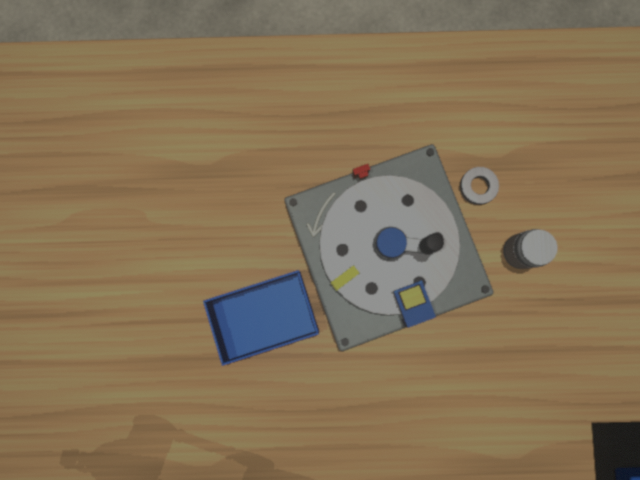

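View pics/side0.png

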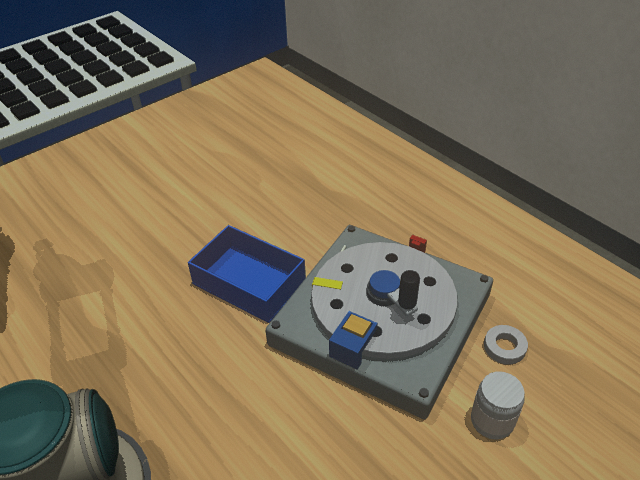

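```bash
cat > h.py <<'E'
import numpy as np,cv2
def load(n):
    z=np.load(n);return z['p'],z['d'],z['K'],z['R'],z['t']
def ray(K,R,t,u,v,z):
    d=R.T@np.linalg.solve(K,[u,v,1.]);c=-R.T@t
    return (c+d*(z-c[2])/d[2])
def pts(d,K,R,t):
    v,u=np.mgrid[:480,:640];X=np.stack([(u-K[0,2])/K[0,0]*d,(v-K[1,2])/K[1,1]*d,d],-1)
    return (X-t)@R
def circ(P):
    A=np.c_[2*P,np.ones(len(P))];s=np.linalg.lstsq(A,(P**2).sum(1),rcond=None)[0]
    return s[:2],np.sqrt(s[2]+s[0]**2+s[1]**2)
E
python3 - <<'E'
from h import *
for n in ['top','side']:
    p,d,K,R,t=load(n+'0.npz');W=pts(d,K,R,t);hsv=cv2.cvtColor(p,cv2.COLOR_RGB2HSV)
    H,S,V=hsv[...,0].astype(int),hsv[...,1],hsv[...,2]
    z=W[...,2];near=(abs(W[...,0]-.56)<.3)&(abs(W[...,1]+.06)<.35)
    # disc: depth at 74mm
    m=((abs(z-.074)<.006)&near&(S<70)&(d>0)).astype(np.uint8)
    cs=cv2.findContours(m,0,1)[0];c=max(cs,key=cv2.contourArea)[:,0,:];
    P=np.array([ray(K,R,t,u,v,.074)[:2] for u,v in c]);
    for _ in range(4):
        o,r=circ(P);e=abs(np.hypot(*(P-o).T)-r);P=P[e<max(.003,np.median(e)*2)]
    print(n,'disc',o,r,len(P))
    for nm,mm,zz in [('red',((H<8)|(H>172))&(S>140)&(V>70)&near,.081),('yellow',(H>24)&(H<34)&(S>120)&(V>110)&near&(z>.06)&(z<.085),.075),('black',(V<60)&(S<90)&(z>.12)&(z<.19)&near,.17)]:
        q=W[mm&(d>0)];vv,uu=np.nonzero(mm);
        if len(q): 
            X=ray(K,R,t,uu.mean(),vv.mean(),zz);print(nm,len(q),'depthmed',np.median(q,0).round(4),'zmax',np.percentile(q[:,2],95).round(3),'ray',X.round(4),'rel r',np.hypot(*(X[:2]-o)).round(4),'ang',np.arctan2(*(X[:2]-o)[::-1]).round(3))
    top=(V<75)&(S<90)&(z>.163)&(z<.178)&near;
    if top.any(): print('knobtop',top.sum(),np.median(W[top],0), (W[top].min(0)+W[top].max(0))/2)
    # deck
    m=((abs(z-.05)<.006)&near&(S<70)).astype(np.uint8);rr=max(cv2.findContours(m,0,1)[0],key=cv2.contourArea)
    Pd=np.array([ray(K,R,t,u,v,.05)[:2] for u,v in rr[:,0,:]]).astype(np.float32);print('deck',cv2.minAreaRect(Pd))
E
```

```text
top disc [ 0.56300737 -0.06775487] 0.12320055237021152 301
red 144 depthmed [ 0.6954 -0.0233  0.0806] zmax 0.083 ray [ 0.6949 -0.0224  0.081 ] rel r 0.1395 ang 0.331
yellow 214 depthmed [0.5044 0.0134 0.0751] zmax 0.077 ray [0.505 0.013 0.075] rel r 0.0994 ang 2.194
black 301 depthmed [ 0.5529 -0.1234  0.1688] zmax 0.172 ray [ 0.5522 -0.1219  0.17  ] rel r 0.0552 ang -1.768
knobtop 260 [ 0.5543035  -0.1263228   0.16964789] [ 0.55394686 -0.12673353  0.16828774]
deck ((0.5624637603759766, -0.06718730926513672), (0.2972826361656189, 0.297945111989975), 19.01081657409668)
side disc [ 0.56194629 -0.07124601] 0.12409618050642734 337
red 107 depthmed [ 0.6955 -0.024   0.0796] zmax 0.083 ray [ 0.6942 -0.025   0.081 ] rel r 0.1401 ang 0.336
yellow 235 depthmed [0.5053 0.0122 0.0743] zmax 0.077 ray [0.5055 0.011  0.075 ] rel r 0.0997 ang 2.172
black 556 depthmed [ 0.5472 -0.1346  0.1556] zmax 0.171 ray [ 0.5365 -0.1435  0.17  ] rel r 0.0766 ang -1.909
knobtop 231 [ 0.55269892 -0.13106337  0.16867595] [ 0.55486436 -0.12993729  0.16773824]
deck ((0.5602195858955383, -0.07274413108825684), (0.30145296454429626, 0.29804596304893494), 18.960281372070312)
```

{"api": "servo_tool", "payload": {
  "moves": [
    {"dp":[0,0,0],"delta_rot":[0,0,-0.9],"fingers":1},
    {"dp":[0,0,0],"delta_rot":[0,0,-0.9],"fingers":1},
    {"dp":[0,0,0],"delta_rot":[0,0,-0.8],"fingers":1},
    {"dp":[-0.1,-0.18,0],"delta_rot":[0,0,0],"fingers":1},
    {"dp":[-0.13,-0.21,0],"delta_rot":[0,0,0],"fingers":1}
  ],
  "force": 30
}}

```text
clock: 0.6
position: [0.1935, 0.4777, 0.303]
ee_rot: [-0.0, -0.002, 1.0, -0.0]
contact_force: [1.3, -0.3, 0.3]
width: 0.0854
gripper_force: 0.0
```

{"api": "servo_tool", "payload": {
  "moves": [
    {"dp":[-0.13,-0.21,0],"delta_rot":[0,0,0],"fingers":1},
    {"dp":[-0.13,-0.21,0],"delta_rot":[0,0,0],"fingers":1},
    {"dp":[-0.13,-0.21,0],"delta_rot":[0,0,0],"fingers":1},
    {"dp":[-0.13,-0.21,0],"delta_rot":[0,0,0],"fingers":1},
    {"dp":[-0.13,-0.21,0],"delta_rot":[0,0,0],"fingers":1}
  ]
}}

```text
clock: 1.1
position: [0.3241, 0.2659, 0.3038]
ee_rot: [0.0, -0.0, 1.0, 0.0]
contact_force: [0.7, -0.4, -0.1]
width: 0.0855
gripper_force: 0.0
```

```bash
python3 -c "
from rig import readout
s=readout.get_state();print(s['clock'],s['position'],s['ee_rot'],s['qd'].round(2))"
```

```text
1.1 [0.32413533 0.26593063 0.3037625 ] [ 5.47748228e-05 -3.94084205e-04  9.99999920e-01  3.03261046e-05] [-1.18 -0.14  0.14 -0.   -0.02 -1.17]
```

{"api": "servo_tool", "payload": {
  "moves": [
    {"dp":[-0.13,-0.21,0],"delta_rot":[0,0,0],"fingers":1},
    {"dp":[-0.13,-0.21,0],"delta_rot":[0,0,0],"fingers":1},
    {"dp":[-0.13,-0.21,0],"delta_rot":[0,0,0],"fingers":1},
    {"dp":[-0.13,-0.21,0],"delta_rot":[0,0,0],"fingers":1},
    {"dp":[-0.13,-0.21,0],"delta_rot":[0,0,0],"fingers":1}
  ]
}}

```text
clock: 1.6
position: [0.4543, 0.0558, 0.3037]
ee_rot: [-0.0, 0.0, 1.0, 0.0]
contact_force: [1.1, 1.5, -0.1]
width: 0.0857
gripper_force: 0.0
```

{"api": "servo_tool", "payload": {
  "moves": [
    {"dp":[-0.13,-0.21,0],"delta_rot":[0,0,0],"fingers":1},
    {"dp":[-0.13,-0.21,0],"delta_rot":[0,0,0],"fingers":1},
    {"dp":[-0.12,-0.21,0],"delta_rot":[0,0,0],"fingers":1},
    {"dp":[-0.12,-0.21,0],"delta_rot":[0,0,0],"fingers":1},
    {"dp":[0,-0.08,0.05],"delta_rot":[0,0,0],"fingers":1}
  ]
}}

```text
clock: 2.1
position: [0.5571, -0.1307, 0.294]
ee_rot: [0.002, 0.001, 1.0, -0.001]
contact_force: [-0.9, 0.6, 0.2]
width: 0.0854
gripper_force: 0.0
```

```bash
cat >> h.py <<'E'
def wcam(s,c):
    q=s['ee_rot'];from scipy.spatial.transform import Rotation as Ro
    T=np.eye(4);T[:3,:3]=Ro.from_quat([q[1],q[2],q[3],q[0]]).as_matrix();T[:3,3]=s['position']
    M=np.linalg.inv(T@c['hand_eye']);return c['intrinsics'],M[:3,:3],M[:3,3]
E
python3 - <<'E'
from h import *
from rig import readout,imaging
s=readout.get_state();print(s['clock'],s['position'])
for n in ['wrist','top','side']:
    st=readout.get_state();p,d=imaging.get_image(n);c=imaging.calibration(n)
    K,R,t=wcam(st,c) if n=='wrist' else (c['intrinsics'],c['R'],c['t'])
    np.savez(n+'1.npz',p=p,d=d,K=K,R=R,t=t);cv2.imwrite(f'pics/{n}1.png',p[:,:,::-1])
a=[cv2.resize(cv2.imread(f'pics/{n}1.png'),(400,300)) for n in ['wrist','top','side']]
cv2.imwrite('pics/m1.png',np.vstack([np.hstack(a[:2]),np.hstack([a[2],a[2]*0])]))
p,d,K,R,t=load('wrist1.npz');W=pts(d,K,R,t)
g=p.max(2)<70;tp=g&(W[...,2]>.162)&(W[...,2]<.178)&(np.hypot(W[...,0]-.555,W[...,1]+.128)<.04)
print(tp.sum(),np.median(W[tp],0),(W[tp].min(0)+W[tp].max(0))/2)
E
```

```text
2.1 [ 0.55710896 -0.1307089   0.29396263]
2272 [ 0.55277266 -0.12996374  0.16963996] [ 0.553681   -0.13037435  0.16706488]
```

View pics/m1.png

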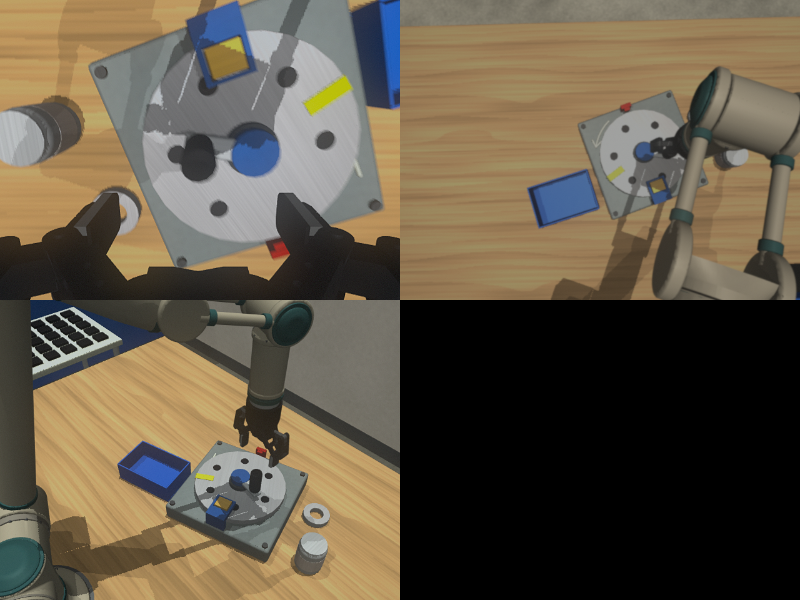

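{"api": "servo_tool", "payload": {
  "moves": [
    {"dp":[0,-0.01,0.12],"delta_rot":[0,0,0],"fingers":1},
    {"dp":[0,0,0.12],"delta_rot":[0,0,0],"fingers":1},
    {"dp":[0,0,0.12],"delta_rot":[0,0,0],"fingers":0.7},
    {"dp":[0,0,0.11],"delta_rot":[0,0,0],"fingers":0.4},
    {"dp":[0,0,0],"delta_rot":[0,0,0],"fingers":0.2}
  ],
  "force": 30
}}

```text
clock: 2.75
position: [0.5513, -0.1256, 0.1974]
ee_rot: [-0.003, -0.001, 1.0, 0.002]
contact_force: [0.2, 0.5, -0.4]
width: 0.0439
gripper_force: 0.0
```

{"api": "servo_tool", "payload": {
  "moves": [
    {"dp":[0,0,0],"delta_rot":[0,0,0],"fingers":0.2},
    {"dp":[0,0,0],"delta_rot":[0,0,0],"fingers":0.2},
    {"dp":[0,0,0],"delta_rot":[0,0,0],"fingers":0.2}
  ],
  "force": 30
}}

```text
clock: 3.05
position: [0.5532, -0.1285, 0.2001]
ee_rot: [-0.001, -0.001, 1.0, -0.001]
contact_force: [-1.6, -6.1, -7.4]
width: 0.0294
gripper_force: 32.0
```

```bash
python3 - <<'E'
from h import *
from rig import readout,imaging
s=readout.get_state();print({k:np.round(s[k],4) for k in ['clock','position','ee_rot','contact_force','moment','width','gripper_force']})
# candidate camera coverage: wheel yellow mask in side & wrist
for n in ['wrist','side']:
    st=readout.get_state();p,d=imaging.get_image(n);c=imaging.calibration(n)
    cv2.imwrite(f'pics/{n}2.png',p[:,:,::-1])
a=[cv2.resize(cv2.imread(f'pics/{n}2.png'),(400,300)) for n in ['wrist','side']]
cv2.imwrite('pics/m2.png',np.hstack(a))
E
```

```text
{'clock': np.float64(3.05), 'position': array([ 0.5532, -0.1285,  0.2001]), 'ee_rot': array([-6.e-04, -6.e-04,  1.e+00, -9.e-04]), 'contact_force': array([-1.6382, -6.0915, -7.4242]), 'moment': array([-0.5839,  0.1643, -0.0073]), 'width': np.float64(0.0294), 'gripper_force': np.float64(31.9798)}
```

View pics/m2.png

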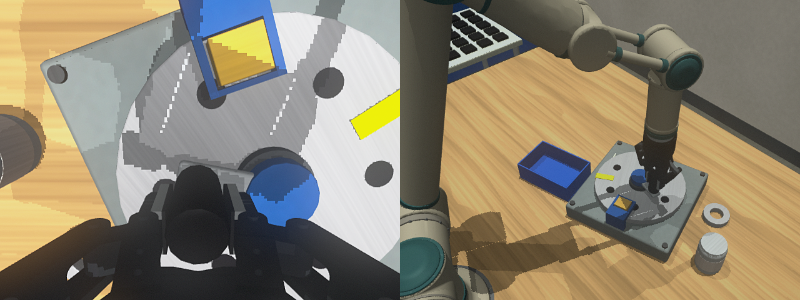

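```bash
cat > gen.py <<'E'
# python3 gen.py inc inc ... : per-row crank increments (deg, "a*n" repeats); prints dp rows, keeps commanded grid pos in c.json
import json,sys,os,numpy as np
A=np.array([.5625,-.0695]);r=.0598
c=json.load(open('c.json')) if os.path.exists('c.json') else dict(p=[.5536,-.1287],phi=-1.722)
inc=[]
for a in sys.argv[1:]:
    v,_,n=a.partition('*');inc+=[float(v)]*int(n or 1)
p=np.array(c['p']);phi=c['phi'];out=[]
for i in inc:
    phi+=np.radians(i);q=A+r*np.array([np.cos(phi),np.sin(phi)])
    k=np.round((q-p)/.2,2);p=p+k*.2;out.append((-k[0],k[1]))
for j in range(0,len(out),5): print(' '.join('(%g,%g)'%(a+0,b+0) for a,b in out[j:j+5]))
json.dump(dict(p=list(p),phi=phi),open('c.json','w'));print('cmd',p.round(4),'phi',round(phi%6.2832,3))
E
cat > meas.py <<'E'
import sys
from h import *
from rig import readout,imaging
A=np.array([.5625,-.0695])
def mark(n):
    s=readout.get_state();p,d=imaging.get_image(n);c=imaging.calibration(n)
    K,R,t=wcam(s,c) if n=='wrist' else (c['intrinsics'],c['R'],c['t'])
    h=cv2.cvtColor(p,cv2.COLOR_RGB2HSV).astype(int)
    m=(h[...,0]>=26)&(h[...,0]<=33)&(h[...,1]>150)&(h[...,2]>60);v,u=np.nonzero(m)
    if not len(u): return s,None
    P=np.array([ray(K,R,t,a,b,.075)[:2] for a,b in zip(u,v)])-A
    rr=np.hypot(*P.T);P=P[(rr>.07)&(rr<.127)]
    if len(P)<15: return s,None
    m=np.median(P,0);P=P[np.hypot(*(P-m).T)<.04];m=P.mean(0)
    return s,(round(float(np.mod(np.arctan2(m[1],m[0])-.332+np.pi,2*np.pi)-np.pi),3),len(P),round(float(np.hypot(*m)),3))
for n in sys.argv[1:]:
    s,k=mark(n);q=s['position'][:2]-A
    print(n,round(float(s['clock']),2),'mark',k,'pos',s['position'].round(4),'r',np.hypot(*q).round(4),'phi',np.mod(np.arctan2(q[1],q[0]),2*np.pi).round(3),'F',s['contact_force'].round(1))
E
python3 meas.py side wrist; python3 gen.py 4 8 12 16 '20*16'
```

```text
side 3.15 mark (1.851, 223, 0.099) pos [ 0.5534 -0.1286  0.2001] r 0.0598 phi 4.559 F [-2.1 -4.8 -8.1]
wrist 3.2 mark (1.841, 2967, 0.091) pos [ 0.5534 -0.1286  0.2001] r 0.0598 phi 4.56 F [-2.  -4.4 -7.6]
(-0.02,0) (-0.04,0) (-0.06,0.01) (-0.08,0.03) (-0.08,0.07)
(-0.05,0.09) (-0.01,0.1) (0.02,0.1) (0.05,0.09) (0.08,0.07)
(0.1,0.03) (0.1,0) (0.1,-0.04) (0.08,-0.07) (0.05,-0.09)
(0.01,-0.1) (-0.02,-0.1) (-0.05,-0.09) (-0.08,-0.07) (-0.1,-0.03)
cmd [ 0.5536 -0.1287] phi 4.561
```

{"api": "servo_tool", "payload": {
  "moves": [
    {"dp":[-0.02,0,0],"delta_rot":[0,0,0],"fingers":0.2},
    {"dp":[-0.04,0,0],"delta_rot":[0,0,0],"fingers":0.2},
    {"dp":[-0.06,0.01,0],"delta_rot":[0,0,0],"fingers":0.2},
    {"dp":[-0.08,0.03,0],"delta_rot":[0,0,0],"fingers":0.2},
    {"dp":[-0.08,0.07,0],"delta_rot":[0,0,0],"fingers":0.2}
  ]
}}

```text
clock: 3.75
position: [0.6106, -0.1077, 0.2001]
ee_rot: [0.0, 0.001, 1.0, -0.001]
contact_force: [-1.2, -2.0, -5.9]
width: 0.0295
gripper_force: 32.0
```

{"api": "servo_tool", "payload": {
  "moves": [
    {"dp":[-0.05,0.09,0],"delta_rot":[0,0,0],"fingers":0.2},
    {"dp":[-0.01,0.1,0],"delta_rot":[0,0,0],"fingers":0.2},
    {"dp":[0.02,0.1,0],"delta_rot":[0,0,0],"fingers":0.2},
    {"dp":[0.05,0.09,0],"delta_rot":[0,0,0],"fingers":0.2},
    {"dp":[0.08,0.07,0],"delta_rot":[0,0,0],"fingers":0.2}
  ]
}}

```text
clock: 4.25
position: [0.5909, -0.0156, 0.2]
ee_rot: [-0.001, -0.001, 1.0, -0.001]
contact_force: [-3.5, -10.3, -5.0]
width: 0.029
gripper_force: 32.3
```

```bash
python3 meas.py side
```

```text
side 4.25 mark (2.579, 166, 0.098) pos [ 0.5909 -0.0156  0.2   ] r 0.0609 phi 1.085 F [ -3.5 -10.3  -5. ]
```

{"api": "servo_tool", "payload": {
  "moves": [
    {"dp":[0.1,0.03,0],"delta_rot":[0,0,0],"fingers":0.2},
    {"dp":[0.1,0,0],"delta_rot":[0,0,0],"fingers":0.2},
    {"dp":[0.1,-0.04,0],"delta_rot":[0,0,0],"fingers":0.2},
    {"dp":[0.08,-0.07,0],"delta_rot":[0,0,0],"fingers":0.2},
    {"dp":[0.05,-0.09,0],"delta_rot":[0,0,0],"fingers":0.2}
  ]
}}

```text
clock: 4.8
position: [0.5067, -0.0502, 0.2002]
ee_rot: [0.003, -0.0, 1.0, -0.0]
contact_force: [11.7, -2.5, -17.7]
width: 0.0291
gripper_force: 31.4
```

```bash
python3 meas.py side
```

```text
side 4.8 mark (-2.79, 208, 0.102) pos [ 0.5067 -0.0502  0.2002] r 0.0591 phi 2.808 F [ 11.7  -2.5 -17.7]
```

{"api": "servo_tool", "payload": {
  "moves": [
    {"dp":[0.01,-0.1,0],"delta_rot":[0,0,0],"fingers":0.2},
    {"dp":[-0.02,-0.1,0],"delta_rot":[0,0,0],"fingers":0.2},
    {"dp":[-0.05,-0.09,0],"delta_rot":[0,0,0],"fingers":0.2},
    {"dp":[-0.08,-0.07,0],"delta_rot":[0,0,0],"fingers":0.2},
    {"dp":[-0.1,-0.03,0],"delta_rot":[0,0,0],"fingers":0.2}
  ]
}}

```text
clock: 5.35
position: [0.5532, -0.1289, 0.2001]
ee_rot: [-0.001, 0.0, 1.0, 0.0]
contact_force: [-2.3, 1.5, -5.8]
width: 0.0292
gripper_force: 32.8
```

```bash
python3 meas.py side; python3 gen.py '20*20'
```

```text
side 5.35 mark (-1.733, 215, 0.099) pos [ 0.5532 -0.1289  0.2001] r 0.0601 phi 4.557 F [-2.3  1.5 -5.8]
(-0.1,0) (-0.1,0.04) (-0.08,0.07) (-0.05,0.09) (-0.01,0.1)
(0.02,0.1) (0.05,0.09) (0.08,0.07) (0.1,0.03) (0.1,0)
(0.1,-0.04) (0.08,-0.07) (0.05,-0.09) (0.01,-0.1) (-0.02,-0.1)
(-0.05,-0.09) (-0.08,-0.07) (-0.1,-0.03) (-0.1,0) (-0.1,0.04)
cmd [ 0.5936 -0.1207] phi 5.259
```

{"api": "servo_tool", "payload": {
  "moves": [
    {"dp":[-0.1,0,0],"delta_rot":[0,0,0],"fingers":0.2},
    {"dp":[-0.1,0.04,0],"delta_rot":[0,0,0],"fingers":0.2},
    {"dp":[-0.08,0.07,0],"delta_rot":[0,0,0],"fingers":0.2},
    {"dp":[-0.05,0.09,0],"delta_rot":[0,0,0],"fingers":0.2},
    {"dp":[-0.01,0.1,0],"delta_rot":[0,0,0],"fingers":0.2}
  ]
}}

```text
clock: 5.9
position: [0.6239, -0.0681, 0.2001]
ee_rot: [0.002, 0.0, 1.0, -0.0]
contact_force: [1.7, -1.5, -6.1]
width: 0.0295
gripper_force: 32.5
```

{"api": "servo_tool", "payload": {
  "moves": [
    {"dp":[0.02,0.1,0],"delta_rot":[0,0,0],"fingers":0.2},
    {"dp":[0.05,0.09,0],"delta_rot":[0,0,0],"fingers":0.2},
    {"dp":[0.08,0.07,0],"delta_rot":[0,0,0],"fingers":0.2},
    {"dp":[0.1,0.03,0],"delta_rot":[0,0,0],"fingers":0.2},
    {"dp":[0.1,0,0],"delta_rot":[0,0,0],"fingers":0.2}
  ]
}}

```text
clock: 6.4
position: [0.5503, -0.0108, 0.2001]
ee_rot: [0.0, -0.002, 1.0, -0.002]
contact_force: [3.8, -11.6, -8.7]
width: 0.0293
gripper_force: 32.6
```

```bash
python3 meas.py side
```

```text
side 6.4 mark (0.637, 83, 0.087) pos [ 0.5503 -0.0108  0.2001] r 0.0599 phi 1.776 F [  3.8 -11.6  -8.7]
```

{"api": "servo_tool", "payload": {
  "moves": [
    {"dp":[0.1,-0.04,0],"delta_rot":[0,0,0],"fingers":0.2},
    {"dp":[0.08,-0.07,0],"delta_rot":[0,0,0],"fingers":0.2},
    {"dp":[0.05,-0.09,0],"delta_rot":[0,0,0],"fingers":0.2},
    {"dp":[0.01,-0.1,0],"delta_rot":[0,0,0],"fingers":0.2},
    {"dp":[-0.02,-0.1,0],"delta_rot":[0,0,0],"fingers":0.2}
  ]
}}

```text
clock: 6.95
position: [0.5071, -0.0897, 0.2001]
ee_rot: [0.001, 0.0, 1.0, 0.001]
contact_force: [7.1, 3.3, -11.7]
width: 0.0292
gripper_force: 32.6
```

{"api": "servo_tool", "payload": {
  "moves": [
    {"dp":[-0.05,-0.09,0],"delta_rot":[0,0,0],"fingers":0.2},
    {"dp":[-0.08,-0.07,0],"delta_rot":[0,0,0],"fingers":0.2},
    {"dp":[-0.1,-0.03,0],"delta_rot":[0,0,0],"fingers":0.2},
    {"dp":[-0.1,0,0],"delta_rot":[0,0,0],"fingers":0.2},
    {"dp":[-0.1,0.04,0],"delta_rot":[0,0,0],"fingers":0.2}
  ]
}}

```text
clock: 7.45
position: [0.594, -0.1218, 0.2001]
ee_rot: [-0.001, 0.0, 1.0, -0.001]
contact_force: [-0.7, -1.1, -4.6]
width: 0.0291
gripper_force: 33.2
```

```bash
python3 meas.py side; cp c.json c0.json; python3 gen.py '20*20'
```

```text
side 7.45 mark None pos [ 0.594  -0.1218  0.2001] r 0.0611 phi 5.255 F [-0.7 -1.1 -4.6]
(-0.08,0.07) (-0.05,0.09) (-0.01,0.1) (0.02,0.1) (0.05,0.09)
(0.08,0.07) (0.1,0.03) (0.1,0) (0.1,-0.04) (0.08,-0.07)
(0.05,-0.09) (0.01,-0.1) (-0.02,-0.1) (-0.05,-0.09) (-0.08,-0.07)
(-0.1,-0.03) (-0.1,0) (-0.1,0.04) (-0.08,0.07) (-0.05,0.09)
cmd [ 0.6196 -0.0887] phi 5.957
```

```bash
cp c0.json c.json; python3 gen.py '21*20'
```

```text
(-0.08,0.07) (-0.05,0.1) (-0.01,0.11) (0.03,0.1) (0.06,0.09)
(0.09,0.06) (0.11,0.02) (0.1,-0.01) (0.1,-0.06) (0.07,-0.08)
(0.03,-0.1) (0,-0.11) (-0.05,-0.1) (-0.07,-0.08) (-0.1,-0.04)
(-0.11,-0.01) (-0.11,0.03) (-0.08,0.07) (-0.06,0.1) (-0.01,0.1)
cmd [ 0.6216 -0.0687] phi 0.023
```

{"api": "servo_tool", "payload": {
  "moves": [
    {"dp":[-0.08,0.07,0],"delta_rot":[0,0,0],"fingers":0.2},
    {"dp":[-0.05,0.1,0],"delta_rot":[0,0,0],"fingers":0.2},
    {"dp":[-0.01,0.11,0],"delta_rot":[0,0,0],"fingers":0.2},
    {"dp":[0.03,0.1,0],"delta_rot":[0,0,0],"fingers":0.2},
    {"dp":[0.06,0.09,0],"delta_rot":[0,0,0],"fingers":0.2}
  ]
}}

```text
clock: 8.0
position: [0.6043, -0.0251, 0.2]
ee_rot: [0.001, -0.001, 1.0, -0.0]
contact_force: [-1.3, -3.9, -3.2]
width: 0.0292
gripper_force: 33.3
```

{"api": "servo_tool", "payload": {
  "moves": [
    {"dp":[0.09,0.06,0],"delta_rot":[0,0,0],"fingers":0.2},
    {"dp":[0.11,0.02,0],"delta_rot":[0,0,0],"fingers":0.2},
    {"dp":[0.1,-0.01,0],"delta_rot":[0,0,0],"fingers":0.2},
    {"dp":[0.1,-0.06,0],"delta_rot":[0,0,0],"fingers":0.2},
    {"dp":[0.07,-0.08,0],"delta_rot":[0,0,0],"fingers":0.2}
  ]
}}

```text
clock: 8.5
position: [0.5103, -0.0414, 0.2002]
ee_rot: [0.003, -0.001, 1.0, -0.002]
contact_force: [12.7, -6.5, -18.5]
width: 0.0293
gripper_force: 32.0
```

```bash
python3 meas.py side
```

```text
side 8.5 mark (-0.373, 149, 0.098) pos [ 0.5103 -0.0414  0.2002] r 0.0592 phi 2.648 F [ 12.7  -6.5 -18.5]
```

{"api": "servo_tool", "payload": {
  "moves": [
    {"dp":[0.03,-0.1,0],"delta_rot":[0,0,0],"fingers":0.2},
    {"dp":[0,-0.11,0],"delta_rot":[0,0,0],"fingers":0.2},
    {"dp":[-0.05,-0.1,0],"delta_rot":[0,0,0],"fingers":0.2},
    {"dp":[-0.07,-0.08,0],"delta_rot":[0,0,0],"fingers":0.2},
    {"dp":[-0.1,-0.04,0],"delta_rot":[0,0,0],"fingers":0.2}
  ]
}}

```text
clock: 9.05
position: [0.546, -0.1269, 0.2]
ee_rot: [-0.002, 0.0, 1.0, -0.0]
contact_force: [-1.0, -0.0, -3.4]
width: 0.0289
gripper_force: 33.5
```

{"api": "servo_tool", "payload": {
  "moves": [
    {"dp":[-0.11,-0.01,0],"delta_rot":[0,0,0],"fingers":0.2},
    {"dp":[-0.11,0.03,0],"delta_rot":[0,0,0],"fingers":0.2},
    {"dp":[-0.08,0.07,0],"delta_rot":[0,0,0],"fingers":0.2},
    {"dp":[-0.06,0.1,0],"delta_rot":[0,0,0],"fingers":0.2},
    {"dp":[-0.01,0.1,0],"delta_rot":[0,0,0],"fingers":0.2}
  ]
}}

```text
clock: 9.55
position: [0.6238, -0.0681, 0.2001]
ee_rot: [0.002, 0.0, 1.0, -0.001]
contact_force: [4.0, 0.1, -7.0]
width: 0.0292
gripper_force: 33.0
```

```bash
python3 meas.py side; cp c.json c0.json; python3 gen.py '21*20'
```

```text
side 9.55 mark (2.388, 186, 0.099) pos [ 0.6238 -0.0681  0.2001] r 0.0613 phi 0.023 F [ 4.   0.1 -7. ]
(0.02,0.11) (0.06,0.09) (0.09,0.07) (0.1,0.02) (0.11,-0.01)
(0.1,-0.05) (0.07,-0.08) (0.04,-0.1) (0,-0.11) (-0.04,-0.1)
(-0.07,-0.08) (-0.1,-0.05) (-0.11,-0.01) (-0.1,0.03) (-0.09,0.06)
(-0.06,0.09) (-0.02,0.11) (0.01,0.11) (0.06,0.09) (0.08,0.07)
cmd [ 0.5916 -0.0167] phi 1.07
```

```bash
cp c0.json c.json; python3 gen.py '20*40'
```

```text
(0.02,0.1) (0.05,0.09) (0.08,0.07) (0.1,0.03) (0.1,0)
(0.1,-0.04) (0.08,-0.07) (0.05,-0.09) (0.01,-0.1) (-0.02,-0.1)
(-0.05,-0.09) (-0.08,-0.07) (-0.1,-0.03) (-0.1,0) (-0.1,0.04)
(-0.08,0.07) (-0.05,0.09) (-0.01,0.1) (0.02,0.1) (0.05,0.09)
(0.08,0.07) (0.1,0.03) (0.1,0) (0.1,-0.04) (0.08,-0.07)
(0.05,-0.09) (0.01,-0.1) (-0.02,-0.1) (-0.05,-0.09) (-0.08,-0.07)
(-0.1,-0.03) (-0.1,0) (-0.1,0.04) (-0.08,0.07) (-0.05,0.09)
(-0.01,0.1) (0.02,0.1) (0.05,0.09) (0.08,0.07) (0.1,0.03)
cmd [ 0.5716 -0.0107] phi 1.42
```

{"api": "servo_tool", "payload": {
  "moves": [
    {"dp":[0.02,0.1,0],"delta_rot":[0,0,0],"fingers":0.2},
    {"dp":[0.05,0.09,0],"delta_rot":[0,0,0],"fingers":0.2},
    {"dp":[0.08,0.07,0],"delta_rot":[0,0,0],"fingers":0.2},
    {"dp":[0.1,0.03,0],"delta_rot":[0,0,0],"fingers":0.2},
    {"dp":[0.1,0,0],"delta_rot":[0,0,0],"fingers":0.2}
  ]
}}

```text
clock: 10.1
position: [0.5499, -0.0109, 0.2001]
ee_rot: [-0.0, -0.002, 1.0, -0.002]
contact_force: [2.3, -11.3, -7.5]
width: 0.0294
gripper_force: 33.2
```

{"api": "servo_tool", "payload": {
  "moves": [
    {"dp":[0.1,-0.04,0],"delta_rot":[0,0,0],"fingers":0.2},
    {"dp":[0.08,-0.07,0],"delta_rot":[0,0,0],"fingers":0.2},
    {"dp":[0.05,-0.09,0],"delta_rot":[0,0,0],"fingers":0.2},
    {"dp":[0.01,-0.1,0],"delta_rot":[0,0,0],"fingers":0.2},
    {"dp":[-0.02,-0.1,0],"delta_rot":[0,0,0],"fingers":0.2}
  ]
}}

```text
clock: 10.6
position: [0.5072, -0.0899, 0.2001]
ee_rot: [0.001, -0.0, 1.0, 0.001]
contact_force: [7.3, 3.8, -10.9]
width: 0.0292
gripper_force: 32.8
```

{"api": "servo_tool", "payload": {
  "moves": [
    {"dp":[-0.05,-0.09,0],"delta_rot":[0,0,0],"fingers":0.2},
    {"dp":[-0.08,-0.07,0],"delta_rot":[0,0,0],"fingers":0.2},
    {"dp":[-0.1,-0.03,0],"delta_rot":[0,0,0],"fingers":0.2},
    {"dp":[-0.1,0,0],"delta_rot":[0,0,0],"fingers":0.2},
    {"dp":[-0.1,0.04,0],"delta_rot":[0,0,0],"fingers":0.2}
  ]
}}

```text
clock: 11.1
position: [0.5936, -0.122, 0.2]
ee_rot: [-0.001, 0.0, 1.0, -0.001]
contact_force: [0.2, -1.2, -3.4]
width: 0.0296
gripper_force: 33.5
```

{"api": "servo_tool", "payload": {
  "moves": [
    {"dp":[-0.08,0.07,0],"delta_rot":[0,0,0],"fingers":0.2},
    {"dp":[-0.05,0.09,0],"delta_rot":[0,0,0],"fingers":0.2},
    {"dp":[-0.01,0.1,0],"delta_rot":[0,0,0],"fingers":0.2},
    {"dp":[0.02,0.1,0],"delta_rot":[0,0,0],"fingers":0.2},
    {"dp":[0.05,0.09,0],"delta_rot":[0,0,0],"fingers":0.2}
  ]
}}

```text
clock: 11.6
position: [0.6083, -0.0292, 0.2]
ee_rot: [0.001, -0.0, 1.0, -0.0]
contact_force: [-0.8, -1.3, -2.6]
width: 0.0291
gripper_force: 33.6
```

```bash
python3 meas.py side
```

```text
side 11.6 mark None pos [ 0.6083 -0.0292  0.2   ] r 0.061 phi 0.721 F [-0.8 -1.3 -2.6]
```

{"api": "servo_tool", "payload": {
  "moves": [
    {"dp":[0.08,0.07,0],"delta_rot":[0,0,0],"fingers":0.2},
    {"dp":[0.1,0.03,0],"delta_rot":[0,0,0],"fingers":0.2},
    {"dp":[0.1,0,0],"delta_rot":[0,0,0],"fingers":0.2},
    {"dp":[0.1,-0.04,0],"delta_rot":[0,0,0],"fingers":0.2},
    {"dp":[0.08,-0.07,0],"delta_rot":[0,0,0],"fingers":0.2}
  ]
}}

```text
clock: 12.15
position: [0.5155, -0.0336, 0.2001]
ee_rot: [0.002, -0.001, 1.0, -0.002]
contact_force: [10.3, -7.4, -16.0]
width: 0.0297
gripper_force: 32.5
```

{"api": "servo_tool", "payload": {
  "moves": [
    {"dp":[0.05,-0.09,0],"delta_rot":[0,0,0],"fingers":0.2},
    {"dp":[0.01,-0.1,0],"delta_rot":[0,0,0],"fingers":0.2},
    {"dp":[-0.02,-0.1,0],"delta_rot":[0,0,0],"fingers":0.2},
    {"dp":[-0.05,-0.09,0],"delta_rot":[0,0,0],"fingers":0.2},
    {"dp":[-0.08,-0.07,0],"delta_rot":[0,0,0],"fingers":0.2}
  ]
}}

```text
clock: 12.65
position: [0.5329, -0.1216, 0.2]
ee_rot: [-0.001, 0.001, 1.0, 0.002]
contact_force: [4.3, 8.6, -6.0]
width: 0.0292
gripper_force: 33.4
```

{"api": "servo_tool", "payload": {
  "moves": [
    {"dp":[-0.1,-0.03,0],"delta_rot":[0,0,0],"fingers":0.2},
    {"dp":[-0.1,0,0],"delta_rot":[0,0,0],"fingers":0.2},
    {"dp":[-0.1,0.04,0],"delta_rot":[0,0,0],"fingers":0.2},
    {"dp":[-0.08,0.07,0],"delta_rot":[0,0,0],"fingers":0.2},
    {"dp":[-0.05,0.09,0],"delta_rot":[0,0,0],"fingers":0.2}
  ]
}}

```text
clock: 13.15
position: [0.6208, -0.0895, 0.2001]
ee_rot: [0.0, 0.0, 1.0, -0.001]
contact_force: [0.5, -1.5, -4.0]
width: 0.0293
gripper_force: 33.3
```

{"api": "servo_tool", "payload": {
  "moves": [
    {"dp":[-0.01,0.1,0],"delta_rot":[0,0,0],"fingers":0.2},
    {"dp":[0.02,0.1,0],"delta_rot":[0,0,0],"fingers":0.2},
    {"dp":[0.05,0.09,0],"delta_rot":[0,0,0],"fingers":0.2},
    {"dp":[0.08,0.07,0],"delta_rot":[0,0,0],"fingers":0.2},
    {"dp":[0.1,0.03,0],"delta_rot":[0,0,0],"fingers":0.2}
  ]
}}

```text
clock: 13.65
position: [0.5703, -0.0098, 0.2]
ee_rot: [-0.001, -0.001, 1.0, -0.001]
contact_force: [1.2, -5.7, -3.5]
width: 0.0293
gripper_force: 33.5
```

```bash
python3 meas.py side
```

```text
side 13.65 mark (0.446, 139, 0.098) pos [ 0.5703 -0.0098  0.2   ] r 0.0602 phi 1.441 F [ 1.2 -5.7 -3.5]
```

```bash
cat > fit.py <<'E'
import numpy as np
from scipy.optimize import least_squares
D=np.pi/180
rows=[4,8,12,16]+[20]*6+['c']+[20]*5+['c']+[20]*5+['c']+[20]*10+['c']+[20]*10+['c']+[21]*10+['c']+[21]*10+['c']+[20]*20+['c']+[20]*20+['c']
def sim(I,d,rows=rows,th=1.851,w=0.,t=3.25,c=.056,b=.006,h=.005,lag=.04,cr=0.):
    out=[]
    for x in rows:
        T,v=(.05,0.) if x=='c' else (.1,x*D/.1)
        if x=='c': out.append((t,th,w))
        for _ in range(round(T/h)):
            cr+=(v-cr)*h/lag
            tau=c*(cr-w)-b*w
            if w==0 and abs(tau)<d: a=0
            else:
                s=np.sign(w) if w else np.sign(tau); a=(tau-d*s)/I
            wn=w+a*h
            if w*wn<0: wn=0.
            th+=wn*h;w=wn;t+=h
    return np.array(out),(t,th,w,cr)
ks=[(0,2.579),(1,-2.79+2*np.pi),(2,-1.733+2*np.pi),(3,.637+2*np.pi),(5,-.373+4*np.pi),(6,2.388+4*np.pi),(8,.446+8*np.pi)]
if __name__=='__main__':
    f=lambda p:[sim(*p)[0][i,1]-a for i,a in ks]
    r=least_squares(f,[.05,.035],diff_step=1e-3);print(r.x,np.round(r.fun,3))
    o,e=sim(*r.x);print(o.round(3),e);np.save('fit.npy',[*r.x,*e])
E
python3 fit.py
```

```text
[0.05147945 0.03110036] [-0.074 -0.048  0.01   0.044  0.005 -0.004 -0.005]
[[ 4.25   2.505  1.534]
 [ 4.8    3.445  1.971]
 [ 5.35   4.56   2.196]
 [ 6.4    6.964  2.465]
 [ 7.45   9.527  2.541]
 [ 8.5   12.198  2.671]
 [ 9.55  14.95   2.71 ]
 [11.6   20.291  2.639]
 [13.65  25.574  2.633]] (13.70000000000079, np.float64(25.70359564905256), np.float64(2.5440018388240397), 0.9183069971279831)
```

```bash
python3 - <<'E'
from fit import *
I,d,t,th,w,cr=np.load('fit.npy')
for n in range(0,25):
  for x in (0,10):
    rows=[20]*n+[x or 16]*(x>0)+[16,12,8,4]+[0]*15
    _,e=sim(I,d,rows,th,w,t,cr=cr)
    r=(e[1]+np.pi)%(2*np.pi)-np.pi
    if abs(r)<.3: print(n,x,e[1],r,e[2])
E
python3 gen.py '20*10' 2>/dev/null | head -0; cat c.json
```

```text
13 10 31.151884925392284 -0.2640416105056467 0.0
14 0 31.290651359318595 -0.12527517657933984 0.0
14 10 31.4165539415497 0.0006274056517661109 0.0
15 0 31.555340894830422 0.13941435893249476 0.0
15 10 31.68127624250372 0.26534970660578594 0.0
{"p": [0.5736, -0.1287], "phi": 36.32617769347635}
```

```bash
echo '{"p":[0.5716,-0.0107],"phi":1.42}'>c.json; python3 gen.py '20*14' 16 12 10 8 4; python3 - <<'E'
from fit import *
I,d,t,th,w,cr=np.load('fit.npy')
print(sim(I,d,[20]*14+[16,12,10,8,4,0]+[0]*10,th,w,t,cr=cr)[1])
E
```

```text
(0.1,0) (0.1,-0.04) (0.08,-0.07) (0.05,-0.09) (0.01,-0.1)
(-0.02,-0.1) (-0.05,-0.09) (-0.08,-0.07) (-0.1,-0.03) (-0.1,0)
(-0.1,0.04) (-0.08,0.07) (-0.05,0.09) (-0.01,0.1) (0.01,0.09)
(0.02,0.05) (0.03,0.05) (0.03,0.03) (0.02,0.01)
cmd [ 0.5996 -0.0227] phi 0.896
(np.float64(16.70000000000101), np.float64(31.402744899362784), np.float64(0.15367711477083534), np.float64(1.305630633659657e-13))
```

{"api": "servo_tool", "payload": {
  "moves": [
    {"dp":[0.1,0,0],"delta_rot":[0,0,0],"fingers":0.2},
    {"dp":[0.1,-0.04,0],"delta_rot":[0,0,0],"fingers":0.2},
    {"dp":[0.08,-0.07,0],"delta_rot":[0,0,0],"fingers":0.2},
    {"dp":[0.05,-0.09,0],"delta_rot":[0,0,0],"fingers":0.2},
    {"dp":[0.01,-0.1,0],"delta_rot":[0,0,0],"fingers":0.2}
  ]
}}

```text
clock: 14.2
position: [0.5037, -0.0709, 0.2001]
ee_rot: [0.002, -0.0, 1.0, -0.0]
contact_force: [9.1, 1.0, -13.1]
width: 0.0292
gripper_force: 32.7
```

{"api": "servo_tool", "payload": {
  "moves": [
    {"dp":[-0.02,-0.1,0],"delta_rot":[0,0,0],"fingers":0.2},
    {"dp":[-0.05,-0.09,0],"delta_rot":[0,0,0],"fingers":0.2},
    {"dp":[-0.08,-0.07,0],"delta_rot":[0,0,0],"fingers":0.2},
    {"dp":[-0.1,-0.03,0],"delta_rot":[0,0,0],"fingers":0.2},
    {"dp":[-0.1,0,0],"delta_rot":[0,0,0],"fingers":0.2}
  ]
}}

```text
clock: 14.7
position: [0.5729, -0.1293, 0.2]
ee_rot: [-0.002, 0.0, 1.0, -0.0]
contact_force: [-1.1, 1.3, -2.4]
width: 0.0289
gripper_force: 33.7
```

{"api": "servo_tool", "payload": {
  "moves": [
    {"dp":[-0.1,0.04,0],"delta_rot":[0,0,0],"fingers":0.2},
    {"dp":[-0.08,0.07,0],"delta_rot":[0,0,0],"fingers":0.2},
    {"dp":[-0.05,0.09,0],"delta_rot":[0,0,0],"fingers":0.2},
    {"dp":[-0.01,0.1,0],"delta_rot":[0,0,0],"fingers":0.2},
    {"dp":[0.01,0.09,0],"delta_rot":[0,0,0],"fingers":0.2}
  ]
}}

```text
clock: 15.2
position: [0.6208, -0.0499, 0.2001]
ee_rot: [0.0, -0.0, 1.0, -0.0]
contact_force: [-0.5, -0.2, -2.4]
width: 0.0291
gripper_force: 33.6
```

{"api": "servo_tool", "payload": {
  "moves": [
    {"dp":[0.02,0.05,0],"delta_rot":[0,0,0],"fingers":0.2},
    {"dp":[0.03,0.05,0],"delta_rot":[0,0,0],"fingers":0.2},
    {"dp":[0.03,0.03,0],"delta_rot":[0,0,0],"fingers":0.2},
    {"dp":[0.02,0.01,0],"delta_rot":[0,0,0],"fingers":0.2},
    {"dp":[0,0,0],"delta_rot":[0,0,0],"fingers":0.2}
  ]
}}

```text
clock: 15.7
position: [0.5988, -0.0211, 0.2001]
ee_rot: [-0.0, 0.0, 1.0, 0.001]
contact_force: [1.9, 4.5, -3.9]
width: 0.0292
gripper_force: 33.6
```

{"api": "servo_tool", "payload": {
  "moves": [
    {"dp":[0,0,0],"delta_rot":[0,0,0],"fingers":0.2},
    {"dp":[0,0,0],"delta_rot":[0,0,0],"fingers":0.2},
    {"dp":[0,0,0],"delta_rot":[0,0,0],"fingers":0.2},
    {"dp":[0,0,0],"delta_rot":[0,0,0],"fingers":0.2},
    {"dp":[0,0,0],"delta_rot":[0,0,0],"fingers":0.2}
  ]
}}

```text
clock: 16.2
position: [0.6004, -0.0223, 0.2001]
ee_rot: [0.001, 0.0, 1.0, 0.0]
contact_force: [1.2, 4.4, -3.2]
width: 0.0291
gripper_force: 33.6
```

{"api": "servo_tool", "payload": {
  "moves": [
    {"dp":[0,0,0],"delta_rot":[0,0,0],"fingers":0.2},
    {"dp":[0,0,0],"delta_rot":[0,0,0],"fingers":0.2},
    {"dp":[0,0,0],"delta_rot":[0,0,0],"fingers":0.2},
    {"dp":[0,0,0],"delta_rot":[0,0,0],"fingers":0.2},
    {"dp":[0,0,0],"delta_rot":[0,0,0],"fingers":0.2}
  ]
}}

```text
clock: 16.7
position: [0.6005, -0.0223, 0.2001]
ee_rot: [0.001, -0.0, 1.0, 0.0]
contact_force: [3.1, 4.4, -2.9]
width: 0.0292
gripper_force: 33.6
```

```bash
python3 meas.py side side wrist top; python3 - <<'E'
from rig import imaging
import cv2,numpy as np
a=[cv2.resize(imaging.get_image(n)[0][:,:,::-1],(400,300)) for n in ('side','wrist','top')]
cv2.imwrite('pics/m3.png',np.vstack([np.hstack(a[:2]),np.hstack([a[2],a[2]*0])]))
E
```

```text
side 16.7 mark (0.187, 191, 0.099) pos [ 0.6005 -0.0223  0.2001] r 0.0606 phi 0.893 F [ 3.1  4.4 -2.9]
side 16.75 mark (0.199, 183, 0.098) pos [ 0.6005 -0.0224  0.2   ] r 0.0606 phi 0.892 F [ 2.4  4.1 -3.6]
wrist 16.8 mark None pos [ 0.6005 -0.0224  0.2   ] r 0.0606 phi 0.892 F [ 3.1  4.9 -4. ]
top 16.85 mark None pos [ 0.6005 -0.0224  0.2   ] r 0.0606 phi 0.892 F [ 2.5  4.8 -2.5]
```

View pics/m3.png

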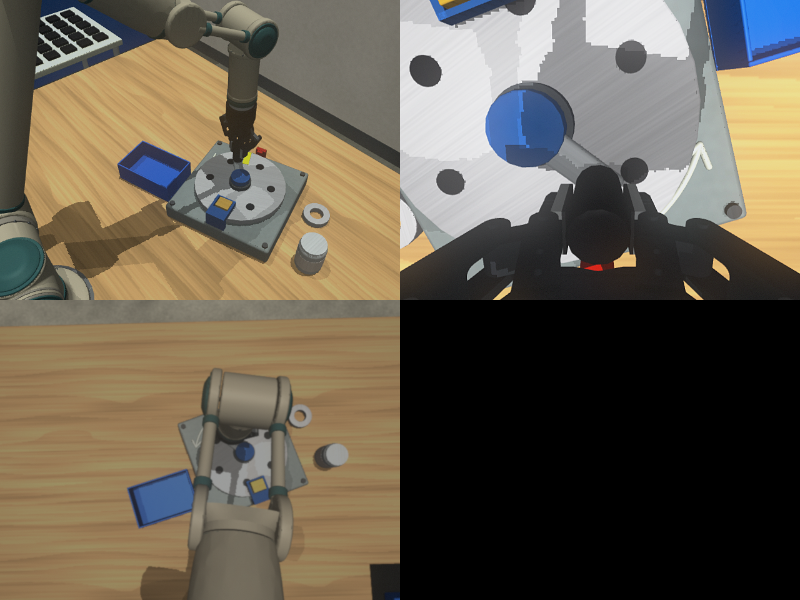

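```bash
python3 meas.py side side; python3 - <<'E'
from fit import *
I0,d0,t,th,w,cr=np.load('fit.npy')
R=rows+[20]*14+[16,12,10,8,4]+[0]*11+['c']*8
f=lambda p:np.r_[[sim(*p,R)[0][i,1]-a for i,a in ks],[3*(sim(*p,R)[0][-1,1]-(.2+10*np.pi))]]
r=least_squares(f,[I0,d0],diff_step=1e-3);print(r.x,r.fun.round(3));I,d=r.x
g=lambda p:np.r_[[sim(p[0],p[1],R,b=p[2])[0][i,1]-a for i,a in ks],[3*(sim(p[0],p[1],R,b=p[2])[0][-1,1]-(.2+10*np.pi))]]
r2=least_squares(g,[I0,d0,.006],diff_step=1e-3);print(r2.x,r2.fun.round(3))
for n in range(1,8):
  for v in (10,15,20):
    print(n,v,[round(sim(*P,[-v/2]+[-v]*n+[-v/2]+[0]*20,0,0,0,b=b)[1][1],3) for P,b in (((I,d),.006),(r2.x[:2],r2.x[2]))])
E
```

```text
side 17.05 mark (0.245, 147, 0.095) pos [ 0.6006 -0.0224  0.2001] r 0.0606 phi 0.891 F [ 2.3  3.7 -3.2]
side 17.1 mark (0.248, 141, 0.095) pos [ 0.6006 -0.0224  0.2001] r 0.0606 phi 0.891 F [ 3.8  4.5 -2.9]
[0.053596   0.03002216] [-0.086 -0.072 -0.021  0.011 -0.005  0.001  0.071 -0.015]
[0.0560399  0.02149098 0.00970959] [-0.066 -0.044  0.012  0.044  0.006 -0.007 -0.008  0.001]
1 10 [np.float64(-0.041), np.float64(-0.063)]
1 15 [np.float64(-0.107), np.float64(-0.141)]
1 20 [np.float64(-0.19), np.float64(-0.234)]
2 10 [np.float64(-0.094), np.float64(-0.13)]
2 15 [np.float64(-0.22), np.float64(-0.271)]
2 20 [np.float64(-0.369), np.float64(-0.431)]
3 10 [np.float64(-0.159), np.float64(-0.209)]
3 15 [np.float64(-0.35), np.float64(-0.417)]
3 20 [np.float64(-0.57), np.float64(-0.647)]
4 10 [np.float64(-0.232), np.float64(-0.296)]
4 15 [np.float64(-0.493), np.float64(-0.573)]
4 20 [np.float64(-0.786), np.float64(-0.875)]
5 10 [np.float64(-0.312), np.float64(-0.389)]
5 15 [np.float64(-0.644), np.float64(-0.737)]
5 20 [np.float64(-1.013), np.float64(-1.11)]
6 10 [np.float64(-0.396), np.float64(-0.485)]
6 15 [np.float64(-0.802), np.float64(-0.905)]
6 20 [np.float64(-1.247), np.float64(-1.352)]
7 10 [np.float64(-0.484), np.float64(-0.585)]
7 15 [np.float64(-0.965), np.float64(-1.077)]
7 20 [np.float64(-1.486), np.float64(-1.597)]
```

```bash
python3 gen.py 0 0 0 -7.5 -15 -15 -7.5; python3 meas.py side
```

```text
(0,0) (0,0) (0,0) (-0.03,-0.03) (-0.05,-0.06)
(-0.02,-0.07) (-0.01,-0.04)
cmd [ 0.6216 -0.0627] phi 0.111
side 17.15 mark (0.249, 138, 0.095) pos [ 0.6006 -0.0224  0.2   ] r 0.0606 phi 0.891 F [ 3.5  3.2 -3.6]
```

{"api": "servo_tool", "payload": {
  "moves": [
    {"dp":[0,0,0],"delta_rot":[0,0,0],"fingers":0.2},
    {"dp":[-0.03,-0.03,0],"delta_rot":[0,0,0],"fingers":0.2},
    {"dp":[-0.05,-0.06,0],"delta_rot":[0,0,0],"fingers":0.2},
    {"dp":[-0.02,-0.07,0],"delta_rot":[0,0,0],"fingers":0.2},
    {"dp":[-0.01,-0.04,0],"delta_rot":[0,0,0],"fingers":0.2}
  ]
}}

```text
clock: 17.7
position: [0.6236, -0.0641, 0.2]
ee_rot: [0.002, -0.0, 1.0, -0.001]
contact_force: [3.9, 1.3, -3.2]
width: 0.0295
gripper_force: 33.5
```

{"api": "servo_tool", "payload": {
  "moves": [
    {"dp":[0,0,0],"delta_rot":[0,0,0],"fingers":0.2},
    {"dp":[0,0,0],"delta_rot":[0,0,0],"fingers":0.2},
    {"dp":[0,0,0],"delta_rot":[0,0,0],"fingers":0.2},
    {"dp":[0,0,0],"delta_rot":[0,0,0],"fingers":0.2},
    {"dp":[0,0,0],"delta_rot":[0,0,0],"fingers":0.2}
  ]
}}

```text
clock: 18.2
position: [0.6234, -0.0633, 0.2001]
ee_rot: [0.002, -0.0, 1.0, -0.001]
contact_force: [6.5, 0.5, -4.9]
width: 0.0292
gripper_force: 33.4
```

{"api": "servo_tool", "payload": {
  "moves": [
    {"dp":[0,0,0],"delta_rot":[0,0,0],"fingers":0.2},
    {"dp":[0,0,0],"delta_rot":[0,0,0],"fingers":0.2},
    {"dp":[0,0,0],"delta_rot":[0,0,0],"fingers":0.2}
  ]
}}

```text
clock: 18.5
position: [0.6234, -0.0632, 0.2001]
ee_rot: [0.002, -0.0, 1.0, -0.001]
contact_force: [5.9, 0.2, -4.5]
width: 0.029
gripper_force: 33.4
```

```bash
python3 meas.py side side top wrist;  python3 - <<'E'
from rig import imaging
import cv2,numpy as np
a=imaging.get_image('side')[0][:,:,::-1][180:420,230:530]
cv2.imwrite('pics/m4.png',cv2.resize(a,(750,600)))
E
```

```text
side 18.5 mark None pos [ 0.6234 -0.0632  0.2001] r 0.0612 phi 0.104 F [ 5.9  0.2 -4.5]
side 18.55 mark None pos [ 0.6234 -0.0632  0.2001] r 0.0612 phi 0.104 F [ 6.1  0.5 -5.4]
top 18.6 mark None pos [ 0.6234 -0.0632  0.2001] r 0.0612 phi 0.103 F [ 6.8  0.8 -5.3]
wrist 18.65 mark (-0.008, 33, 0.081) pos [ 0.6234 -0.0632  0.2001] r 0.0612 phi 0.104 F [ 7.3 -0.2 -5.1]
```

View pics/m4.png

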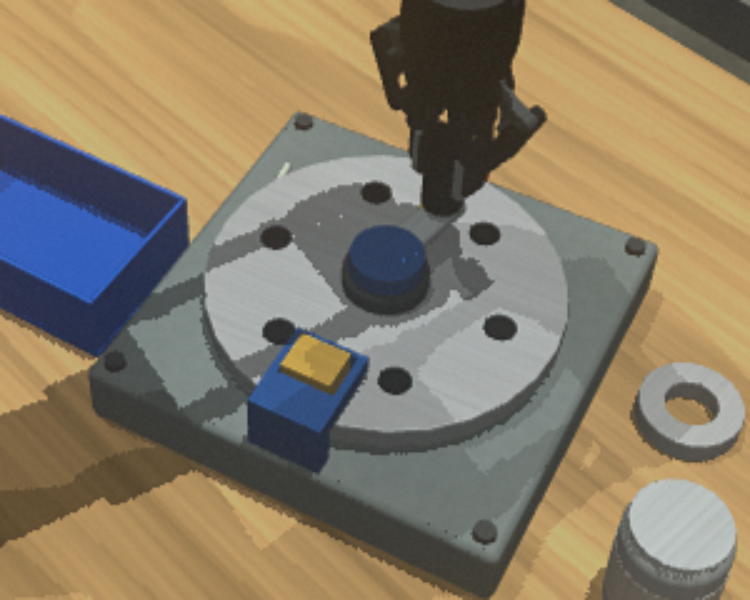

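```bash
cat > holes.py <<'E'
import sys
from h import *
A=np.array([.5625,-.0695])
def holes(p,K,R,t):
    g=p.max(2);P=[]
    m=((g<85)).astype(np.uint8)
    n,l,st,ce=cv2.connectedComponentsWithStats(m)
    for i in range(1,n):
        if 25<st[i,4]<260:
            X=ray(K,R,t,*ce[i],.074)[:2]-A;r=np.hypot(*X)
            if .07<r<.1: P.append((round(float((np.arctan2(X[1],X[0])-.332)%(2*np.pi)),3),round(float(r),4),int(st[i,4])))
    return P
p,d,K,R,t=load('side0.npz');print([((a-1.851)%(np.pi/3),a,r,n) for a,r,n in holes(p,K,R,t)])
if len(sys.argv)>1:
    from rig import imaging
    p,d=imaging.get_image('side');print([((a)%(np.pi/3),a,r,n) for a,r,n in holes(p,K,R,t)])
E
python3 holes.py 1
```

```text
[(0.5283951023931952, 0.285, 0.0858, 83), (0.5211975511965976, 1.325, 0.085, 86), (0.5394073464102072, 5.532, 0.0856, 92), (0.5249999999999999, 2.376, 0.0841, 105), (0.5406048976068045, 4.486, 0.0852, 114), (0.2548024488034024, 3.153, 0.0934, 72)]
[(0.524, 0.524, 0.0849, 86), (0.5360122440170121, 5.772, 0.0858, 90), (0.5138024488034023, 1.561, 0.0849, 97), (0.5256048976068048, 2.62, 0.0843, 103), (0.5402097952136096, 4.729, 0.085, 104), (0.027407346410207145, 3.169, 0.0919, 92), (0.5374073464102069, 3.679, 0.0841, 119)]
```

{"api": "servo_tool", "payload": {
  "moves": [
    {"dp":[0,0,0],"delta_rot":[0,0,0],"fingers":0.7},
    {"dp":[0,0,0],"delta_rot":[0,0,0],"fingers":0.7},
    {"dp":[0,0,0],"delta_rot":[0,0,0],"fingers":0.7},
    {"dp":[0,0,-0.1],"delta_rot":[0,0,0],"fingers":0.7},
    {"dp":[0,0,-0.15],"delta_rot":[0,0,0],"fingers":0.7}
  ]
}}

```text
clock: 19.3
position: [0.6202, -0.0623, 0.2486]
ee_rot: [-0.003, -0.0, 1.0, 0.0]
contact_force: [-0.1, -0.1, -0.2]
width: 0.0599
gripper_force: 0.0
```

{"api": "servo_tool", "payload": {
  "moves": [
    {"dp":[0,0,-0.2],"delta_rot":[0,0,0],"fingers":0.7},
    {"dp":[0.1,0,-0.2],"delta_rot":[0,0,0],"fingers":0.7},
    {"dp":[0.2,0,-0.1],"delta_rot":[0,0,0],"fingers":0.7},
    {"dp":[0.2,0,0],"delta_rot":[0,0,0],"fingers":0.7},
    {"dp":[0,0,0],"delta_rot":[0,0,0],"fingers":0.7}
  ]
}}

```text
clock: 19.8
position: [0.5165, -0.0618, 0.3513]
ee_rot: [-0.001, 0.0, 1.0, -0.0]
contact_force: [0.2, -0.7, 0.5]
width: 0.06
gripper_force: 0.0
```

{"api": "servo_tool", "payload": {
  "moves": [
    {"dp":[0,0,0],"delta_rot":[0,0,0],"fingers":0.7},
    {"dp":[0,0,0],"delta_rot":[0,0,0],"fingers":0.7},
    {"dp":[0,0,0],"delta_rot":[0,0,0],"fingers":0.7},
    {"dp":[0,0,0],"delta_rot":[0,0,0],"fingers":0.7}
  ]
}}

```text
clock: 20.2
position: [0.5227, -0.0623, 0.3493]
ee_rot: [-0.0, -0.0, 1.0, 0.0]
contact_force: [-0.2, -0.8, 0.3]
width: 0.0598
gripper_force: 0.0
```

```bash
python3 meas.py side side wrist; python3 holes.py 1;  python3 - <<'E'
from rig import imaging
import cv2
a=imaging.get_image('side')[0][:,:,::-1][180:420,230:530]
cv2.imwrite('pics/m5.png',cv2.resize(a,(750,600)))
E
```

```text
side 20.2 mark None pos [ 0.5227 -0.0623  0.3493] r 0.0404 phi 2.963 F [-0.2 -0.8  0.3]
side 20.25 mark None pos [ 0.5226 -0.0623  0.3493] r 0.0406 phi 2.963 F [ 1.2  0.2 -0.1]
wrist 20.3 mark (0.008, 859, 0.102) pos [ 0.5225 -0.0622  0.3493] r 0.0407 phi 2.962 F [-0.  -0.5  0.7]
[(0.5283951023931952, 0.285, 0.0858, 83), (0.5211975511965976, 1.325, 0.085, 86), (0.5394073464102072, 5.532, 0.0856, 92), (0.5249999999999999, 2.376, 0.0841, 105), (0.5406048976068045, 4.486, 0.0852, 114), (0.2548024488034024, 3.153, 0.0934, 72)]
[(0.52, 0.52, 0.0853, 81), (0.5350122440170118, 5.771, 0.0859, 89), (0.5228024488034024, 1.57, 0.0845, 88), (0.5196048976068046, 2.614, 0.0841, 113), (0.5382097952136098, 4.727, 0.085, 105), (0.9906048976068047, 3.085, 0.0965, 143), (0.5394073464102072, 3.681, 0.0842, 116)]
```

View pics/m5.png

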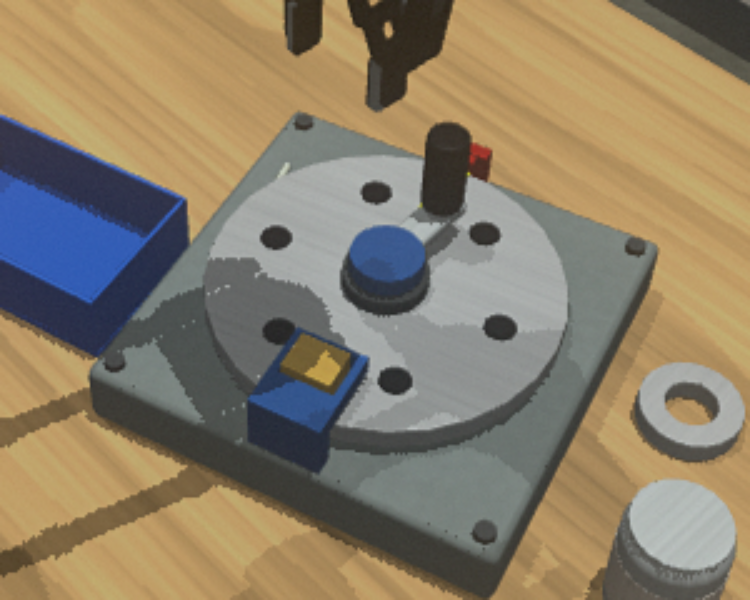

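The picture shows the gripper clear of the crank. The mark is hidden behind the handle in this view, but the hole pattern and the wrist view both put it within about 0.01 rad of the pointer, and it is at rest. I am handing the job in.

```bash
python3 -c "
from rig import manip
print(manip.sign_off())"
```

```text
the job is handed in; nothing more can be done
None
```

I handed the job in: by the camera readings the flywheel averaged about 2.6 rad/s (25 turns a minute) for over 5 s, then came to rest with the mark about 0.01 rad from the pointer and the crank let go; the hand-in returned no verdict.

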